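Free the jammed sample block of the dry-block unit

ROBOT

A 6-joint arm with a two-finger parallel gripper is mounted at the origin on a cart in front of the work surface, level with it; the furniture and walls round the work are solid. World frame = base frame: x ahead of the robot, y to its left, z up, the work surface at z = 0. Lengths are in m, angles in degrees, forces in N, time in s.
With the tool pointing down it reaches from about 0.25 to 0.725 m from the base axis. Payload 9.7 kg.
Tool frame: the origin (TCP) lies at the centre of the arm's flange, where the gripper is bolted on; the fingertips stand 173 mm ahead of it and the grasp point (between the pads) lies 155 mm ahead of it; z points along the fingers, y is the line along which they close (so a half turn about z gives the same grasp; the last joint's range is limited). The gripper opens to 85 mm and grips with 20 to 120 N. Pads are 22 mm wide; open, the fingers measure 114 mm over their backs; the gripper's body (76 mm by 85 mm) begins 54 mm behind the grasp point. The pads swing forward as they close: fully open they stand 13 mm farther back than shut.
Start: joints at [67.838, 4.979, 10.078, 95.1, 0, 90], TCP at [0.207, 0.509, 0.405] pointing down, gripper open.
Joint ranges: [-179.16, 179.16], [-48.56, 103.87], [-65.8, 70.77], [-126.05, 130.52], [-82.76, 87.17], [-180, 180]. Speed limits (degrees/s): [127.2, 127.2, 147.25, 180, 180, 180].

INTERFACE

Orientations are given as [roll, pitch, yaw] about the fixed x, y, z axes, in that order (R = Rz(yaw) Ry(pitch) Rx(roll)).
In Python, from workcell import monitor, camera, get_calibration, bot gives the robot as it stands.
- The arm moves only by the tool carry_out, never from a script. Its argument "targets" is text: rows parted by semicolons, each of 7 numbers parted by spaces: the shift along the tool's x, y, z in units of 0.04 m (1.0 is 0.04 m), then the turn, a rotation vector about the tool's x, y, z in units of 0.1 rad (1.0 is 0.1 rad), then the opening, from -1 (shut) to 1 (fully open), so that 0 is half open. A call has exactly 8 rows; each row shifts and turns the commanded pose from where the row before left it, along the tool's axes as they then stand; what a row does not reach is not made up. A row lasts 1/12 s, in which the tool goes at most 41.7 mm and 7.16 degrees, less where a joint would pass 70% of its speed; a pose out of reach is approached as far as the arm can. A call with a number of a shift or a turn outside -1 to 1 is refused whole. A call with a gripper value outside its range is refused whole. The fingers move at their own pace and stop on an object; "newtons" is the grip in N (left out, the last holds). Time passes only in rows, so rows that do not move let the fingers close, or fill a call up. It gives the time, the measured TCP pose, the force, the opening and the grip force at its end, in the units of the state.
- monitor.get_obs(): the state, without advancing time (a new reading comes with each control period).
- camera(name): name is "scene" or "top" or "wrist"; returns the picture (420x560x3 uint8, red, green, blue); there is no depth.
- get_calibration(name): a dict with "fx", "fy", "cx", "cy" (pixels), "view" (4x4, takes a point from world to camera coordinates). Camera axes: x right, y down, z forward; pixel columns grow to the right and rows downward; lengths in m; the calibration is good to about 2 mm. A picture is of the moment at which its call begins: read the wrist's pose just before it. get_calibration takes no time and is no camera call; for the wrist camera it gives the pose at the moment of the call.
- bot.job_done(): hands the job in; it is judged then, once.
The state is a dict: "time": time; "q": joint angles; "qd": joint speeds; "joint_efforts": joint torques, N m; "ee_pos": TCP position; "tcp_rot": TCP orientation; "wrist_force": force on the tool from outside, world axes, zero at the start; "torque": the same for the moment, N m; "opening": finger opening in m; "grasp_force": force on a finger pad.
Only numpy, scipy, OpenCV 4.12 (cv2) and the standard library are available. Lean on these libraries where they do the work, as an engineer would, in place of code of your own. Each camera call takes 0.05 s, during which the arm holds its last target. There are 200 camera calls.

TASK

The aluminium sample block is jammed in the well of the dry-block unit by two stiff sliding steel jaws, one on each side, that reach over its shoulders. Grip the block by the flat tab on its top, rock it side to side toward one jaw and the other until both jaws have been pushed back and it comes free (do not haul it out by brute force), then raise it straight up and finish while still holding it, level and at rest, right above the well with its underside just clear of the unit. Leave the things round the unit where they are.

Things in the scene. Friction and masses are not known exactly. Their poses are not given: they have to be found in the camera images.
- heater: The white dry-block unit, fixed to the worktop: housing 160 (x) x 170 (y) x 69 mm high. Origin at the underside; its x points away from its control side (front, dark display and buttons on top), its y to the left seen from there. Top of the front part 58 mm, of the grey jaw covers at the two sides 69 mm above the worktop. The square well is centred 20 mm ahead (+x) of the origin.
- well_floor (a point): The middle of the well's floor, 10 mm above the worktop, axes as those of the unit. The well measures 60 (x) x 68 (y) mm, its walls end 50 mm above the worktop; the block's foot stands on this floor in a recess 4 mm deep, 35 x 24 mm, that keeps it from sliding sideways.
- block_tab (a point): The middle of the flat lifting tab of the jammed aluminium block, the place to grip it: the tab is 14 mm thick (x), 36 mm wide (y), stands 45 mm high above the rest of the block; its top is 21 mm above this point. Axes: x across the tab's thickness, y toward the left jaw, z up. The block (0.4 kg, may vary by a quarter) has the same axes as the unit when seated; fingers should close along x.
- block_foot (a point): The middle of the block's underside, 82 mm below block_tab. From here up: foot 30 (x) x 20 (y) mm to 8 mm, body 50 x 50 mm from 8 to 36 mm, neck 46 (x) x 39 (y) mm from 36 to 58 mm, tab from 58 to 103 mm. The block rocks toward a jaw by tipping over the edge of its foot on that side (10 mm from the middle); it can tip about 0.17 rad to each side.
- jaw_left (a joint): How far the jaw on the unit's +y side has been pushed outward (m), 0 to 0.007. A steel plate 10 mm thick, 52 to 62 mm above the worktop, that slides along y against about 9 N of friction and stays where it is left. At 0 its tip is 20 mm from the middle of the well and overlaps the block's shoulder (25 mm from the middle) by 5 mm, leaving 6 mm of free lift below it; from 0.005 on it is off the shoulder.
- jaw_right (a joint): The same for the jaw on the unit's -y side, which is pushed outward to -y.
Things that resemble listed ones, but are neither listed nor needed, are in the scene too. What is shaped like the part that bears block_tab but turquoise is not meant.

How it is judged (in metres and radians):
On the way:
1. both jaws have been pushed back off the block's shoulders while the block still stands in the well (value of joint each of jaw_left, jaw_right above 0.004 m and z of block_foot in the frame of well_floor below 0.02 m), for 0.05 s.
At the end, for the whole second after the job is handed in: The block hangs at rest in the fingers, level within 0.15 rad, its underside 2 to 51 mm above the highest part of the unit (61 to 110 mm above the well's floor) and within 25 mm of straight above the middle of the well, touching no part of the unit (z of block_foot in the frame of well_floor between 0.061 and 0.11 m and horizontal distance between block_foot and well_floor below 0.025 m and angle between block_foot's own z axis and vertical below 0.15 rad and contact force between block and heater below 0.2 N and contact force between the fingers and block above 1 N and linear speed of block below 0.03 m/s); the arm keeps its last pose, push and grip.
It fails at once if the block is hauled or wrenched against a jaw with more than 80 N (contact force between block and jaw_left above 80 N or contact force between block and jaw_right above 80 N).
It fails at once if a bystander is pushed more than 30 mm (distance of any of film_roll, tape_roll, petri_dish, beaker, cap_jar from where it was at the start of the episode above 0.03 m).
It also fails if it takes over 40 s, if anything falls off the work surface, if the arm or the gripper's body presses on something with over 40 N, if the wrist force passes 120 N, or if a joint passes its speed limit or range.

## Working session

There is one attempt and no reset: what is moved stays moved. The work goes in short steps, Python scripts to look and compute and a tool call to move; the robot and the scene stay as the last step left them, time stands still between calls to the robot, and variables do not carry over. Pictures are saved under pics/ and viewed, at most 10 in all, crops included, and the job is handed in when it is done.

Besides the shell and the picture viewer there is one more tool, called after "Call:" in YAML: its name, and indented under it one key for each argument. carry_out: Moves the arm, as the interface text tells. Shifts and turns lie within -1 to 1; 1 stands for 0.04 m of shift or 0.1 rad of turn. Its arguments: {"type":"object","properties":{"targets":{"type":"string"},"newtons":{"type":"number"}},"required":["targets"]}

```bash
mkdir -p pics
python3 - <<'E'
from workcell import monitor, camera, get_calibration
import cv2,numpy as np
print(monitor.get_obs())
for n in("scene","top","wrist"):
    c=get_calibration(n);print(n,c)
    im=camera(n);cv2.imwrite(f"pics/{n}0.png",im[:,:,::-1])
E
```

```text
{'time': 0.0, 'q': array([ 6.78371904e+01,  5.01148102e+00,  1.00331081e+01,  9.50994614e+01,
       -4.62161794e-04,  8.99982619e+01]), 'qd': array([-0.04914432, -0.03762572, -0.05211107, -0.03776001, -0.09979944,
        0.06162668]), 'joint_efforts': array([ 6.87361080e-04, -5.20387387e+01,  4.64802039e+01,  1.64934515e-02,
        4.48575236e-05,  1.28112586e-05]), 'ee_pos': array([0.20748237, 0.50936249, 0.4039672 ]), 'tcp_rot': array([-1.79922166e+02,  4.59800262e-04,  1.57838929e+02]), 'wrist_force': array([-0.29803153,  0.15089141,  0.42894991]), 'torque': array([-0.04741581, -0.03959858,  0.01727541]), 'grasp_force': 0.0, 'opening': 0.08515754179313857}
scene {'fx': 402.4557194496352, 'fy': 402.4557194496352, 'cx': 275.3113352711564, 'cy': 209.3626844232588, 'view': array([[ 0.50118235, -0.86510665,  0.02016754, -0.28252397],
       [-0.50539064, -0.31154702, -0.8046855 ,  0.389925  ],
       [ 0.70242192,  0.39310169, -0.59335867,  0.48290423],
       [ 0.        ,  0.        ,  0.        ,  1.        ]])}
top {'fx': 403.7420064163358, 'fy': 403.7420064163358, 'cx': 274.35067928312316, 'cy': 213.55752490570313, 'view': array([[ 0.01866361, -0.99918853,  0.03569247,  0.00348534],
       [-0.98619045, -0.02427295, -0.16382679,  0.59994922],
       [ 0.16456021, -0.03214198, -0.98584321,  0.83922774],
       [ 0.        ,  0.        ,  0.        ,  1.        ]])}
wrist {'fx': 324.17454825242135, 'fy': 324.17454825242135, 'cx': 282.450520226634, 'cy': 208.7295312414642, 'view': array([[ 0.37820219,  0.92572176, -0.00152663, -0.54967643],
       [ 0.88577267, -0.36140083,  0.29119789, -0.03909991],
       [ 0.26901649, -0.11148392, -0.95666162,  0.37893152],
       [ 0.        ,  0.        ,  0.        ,  1.        ]])}
```

View pics/top0.png

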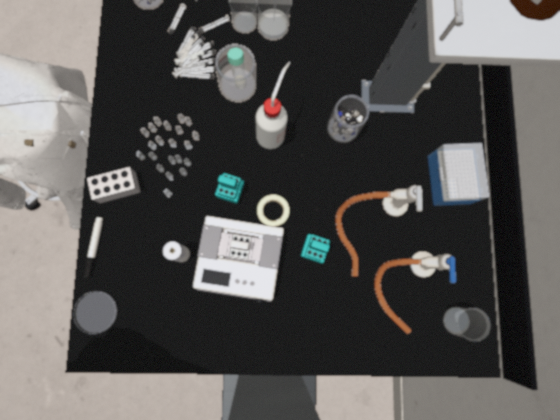

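View pics/scene0.png

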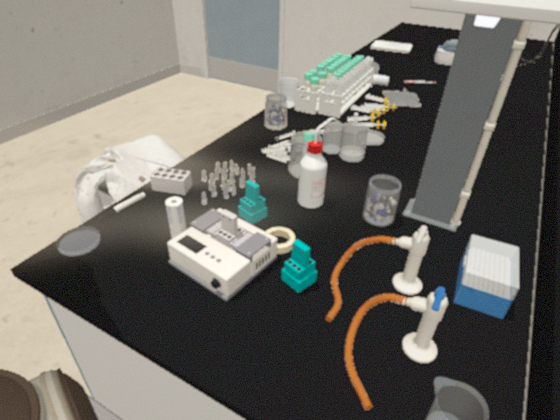

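The top view shows the unit at about (240,258), with its display side facing the robot (down in the picture). The light aluminium tab is at about (241,243). The turquoise decoys are at (229,187) and (316,248). I'll zoom in.

Run:
```python
import cv2
im=cv2.imread("pics/top0.png")[205:310,180:300]
cv2.imwrite("pics/topc.png",cv2.resize(im,None,fx=5.7,fy=5.7,interpolation=cv2.INTER_CUBIC))
im=cv2.imread("pics/scene0.png")[195:305,155:305]
cv2.imwrite("pics/scc.png",cv2.resize(im,None,fx=5.3,fy=5.3,interpolation=cv2.INTER_CUBIC))
```

```text
(no output)
```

View pics/topc.png

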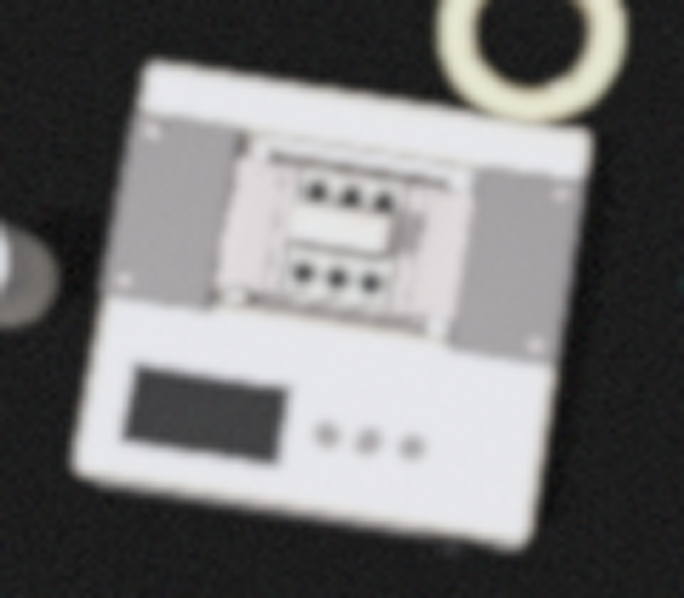

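View pics/scc.png

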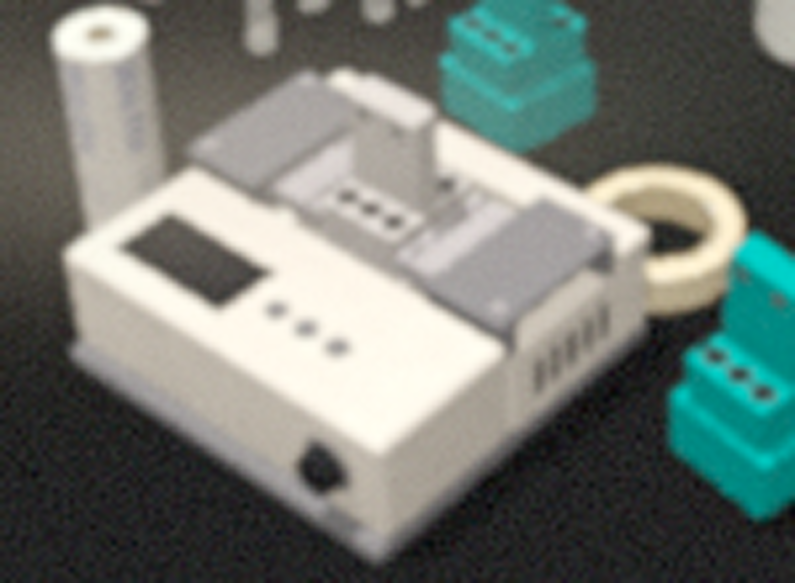

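The crops show the tab top centred at about (338,232) in the top crop and (393,100) in the scene crop. The jaw covers' outer corners are at (140,113), (102,295), (585,178) and (555,362). There's a film roll to the left of the unit and a tape roll touching its back right.

```bash
cat > h.py <<'E'
import numpy as np
from workcell import get_calibration
def ray(n,p,c=None):
    c=c or get_calibration(n);V=c["view"];R=V[:3,:3];o=-R.T@V[:3,3]
    d=R.T@np.array([(p[0]-c["cx"])/c["fx"],(p[1]-c["cy"])/c["fy"],1]);return o,d/np.linalg.norm(d)
def onz(n,p,z,c=None):
    o,d=ray(n,p,c);return o+d*(z-o[2])/d[2]
def tri(a,b):
    (o1,d1),(o2,d2)=a,b
    s=np.linalg.lstsq(np.c_[d1,-d2],o2-o1,rcond=None)[0];p,q=o1+s[0]*d1,o2+s[1]*d2
    return (p+q)/2,np.linalg.norm(p-q)
E
python3 - <<'E'
from h import *
T=lambda x,y:(x/5.7+180-.41,y/5.7+205-.41)
S=lambda x,y:(x/5.3+155-.41,y/5.3+195-.41)
np.set_printoptions(precision=4,suppress=True)
print("tab",onz("top",T(338,232),.113),onz("scene",S(393,100),.113),tri(ray("top",T(338,232)),ray("scene",S(393,100))))
k=[onz("top",T(*p),.069)[:2] for p in[(140,113),(102,295),(585,178),(555,362)]]
f=[onz("top",T(*p),.058)[:2] for p in[(72,470),(530,545)]]
print("covers",k,np.mean(k,0)); print("front",f,np.linalg.norm(f[0]-f[1]))
a=lambda v:np.degrees(np.arctan2(v[1],v[0]))
for v in(k[0]-k[2],k[1]-k[3],f[0]-f[1]):print(a(v)-90,np.linalg.norm(v))
for v in(k[0]-k[1],k[2]-k[3]):print(a(v),np.linalg.norm(v))
y=np.radians(np.mean([a(f[0]-f[1])-90,a(k[0]-k[2])-90,a(k[1]-k[3])-90]))
x=np.array([np.cos(y),np.sin(y)]);print("well from front",np.mean(f,0)+x*.1, np.degrees(y))
for n,p in(("film",(172,250)),("tape",(273,210))):print(n,onz("top",p,.0 if n=="tape" else .08))
E
```

```text
tab [0.5228 0.0886 0.113 ] [0.5214 0.0873 0.113 ] (array([0.5229, 0.0886, 0.1115]), np.float64(0.00015425892876617242))
covers [array([0.5694, 0.1662]), array([0.5014, 0.1769]), array([ 0.5487, -0.0006]), array([0.4802, 0.0094])] [0.5249 0.088 ]
front [array([0.4376, 0.1864]), array([0.4134, 0.017 ])] 0.171077952744257
-7.049584925518516 0.1680385639444968
-7.20553357614655 0.16880498191293106
-8.123947910198225 0.171077952744257
-8.980109403250374 0.06879860172383136
-8.333923942496998 0.06923640217669813
well from front [0.5247 0.0887] -7.459688803954431
film [0.5128 0.2284 0.08  ]
tape [0.6163 0.0181 0.    ]
```

The estimates agree: tab and well at about (0.523, 0.088), unit yaw about -7.8°. I'll move over it and then turn the tool.

Call:
carry_out:
  targets: "-0.7 -0.42 0 0 0 0 1;-0.7 -0.42 0 0 0 0 1;-0.7 -0.42 0 0 0 0 1;-0.7 -0.42 0 0 0 0 1;-0.7 -0.42 0 0 0 0 1;-0.7 -0.42 0 0 0 0 1;-0.7 -0.42 0 0 0 0 1;-0.7 -0.42 0 0 0 0 1"

```text
time: 0.82
ee_pos: [0.3648, 0.2989, 0.4046]
tcp_rot: [-180.0, -0.0, 157.8]
wrist_force: [0.0, 0.9, 1.1]
opening: 0.0853
grasp_force: 0.0
```

Call:
carry_out:
  targets: "-0.7 -0.42 0 0 0 0 1;-0.7 -0.42 0 0 0 0 1;-0.7 -0.42 0 0 0 0 1;-0.7 -0.42 0 0 0 0 1;-0.7 -0.42 0 0 0 0 1;-0.7 -0.42 0 0 0 0 1;-0.7 -0.42 0 0 0 0 1;-0.7 -0.42 0 0 0 0 1"

```text
time: 1.48
ee_pos: [0.5217, 0.0898, 0.4045]
tcp_rot: [-180.0, -0.0, 157.8]
wrist_force: [0.2, 0.9, -0.5]
opening: 0.0855
grasp_force: 0.0
```

Call:
carry_out:
  targets: "0 0 0 0 0 1 1;0 0 0 0 0 1 1;0 0 0 0 0 1 1;0 0 0 0 0 1 1;0 0 0 0 0 1 1;0 0 0 0 0 1 1;0 0 0 0 0 1 1;0 0 0 0 0 1 1"

```text
time: 2.15
ee_pos: [0.521, 0.0914, 0.4044]
tcp_rot: [-180.0, -0.0, 111.7]
wrist_force: [-0.0, 0.4, -0.1]
opening: 0.0855
grasp_force: 0.0
```

Call:
carry_out:
  targets: "0 0 0 0 0 1 1;0 0 0 0 0 1 1;0 0 0 0 0 1 1;0 0 0 0 0 1 1;0 0 0 0 0 1 1;0 0 0 0 0 0.2 1;0 0 0 0 0 0 1;0 0 0 0 0 0 1"

```text
time: 2.82
ee_pos: [0.521, 0.0914, 0.4046]
tcp_rot: [-180.0, 0.0, 82.4]
wrist_force: [0.1, 0.4, -0.1]
opening: 0.0852
grasp_force: 0.0
```

Run:
```python
from workcell import monitor, camera, get_calibration
import cv2,json
o=monitor.get_obs();print(o["ee_pos"],o["tcp_rot"],o["time"])
c=get_calibration("wrist");im=camera("wrist");cv2.imwrite("pics/w1.png",im[:,:,::-1])
c["view"]=c["view"].tolist();json.dump(c,open("w1.json","w"))
```

```text
[0.52096824 0.09142883 0.40456006] [-1.79986014e+02  4.51923191e-03  8.23808121e+01] 2.8167
```

View pics/w1.png

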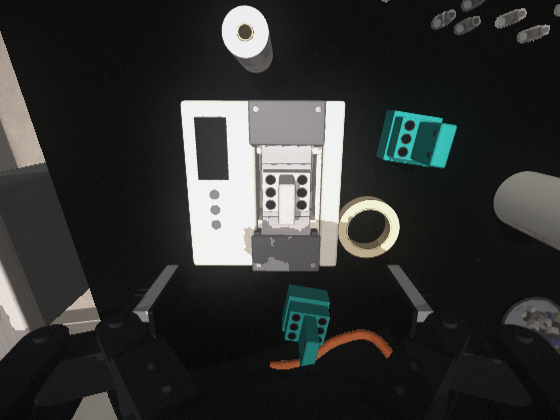

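The wrist view shows the unit square to the tool, with cover screws at (256,109), (319,109), (258,266) and (314,266). The tab is at about (287,200). I'll crop it for precision.

Run:
```python
import cv2,json
from h import *
np.set_printoptions(precision=4,suppress=True)
c=json.load(open("w1.json"));c["view"]=np.array(c["view"])
k=[onz("w",p,.069,c)[:2] for p in[(256,109),(319,109),(258,266),(314,266)]];print(k,np.mean(k,0))
a=lambda v:np.degrees(np.arctan2(v[1],v[0]))
print(a(k[1]-k[0]),a(k[3]-k[2]),a(k[0]-k[2])-90,a(k[1]-k[3])-90)
im=cv2.imread("pics/w1.png")[140:245,240:335]
cv2.imwrite("pics/w1c.png",cv2.resize(im,None,fx=5.5,fy=5.5,interpolation=cv2.INTER_CUBIC))
```

```text
[array([0.5092, 0.1686]), array([0.5653, 0.1611]), array([0.4868, 0.0146]), array([0.5444, 0.0068])] [0.5264 0.0878]
-7.681220878264504 -7.71797270307442 -8.275434778483245 -7.71457131012167
```

View pics/w1c.png

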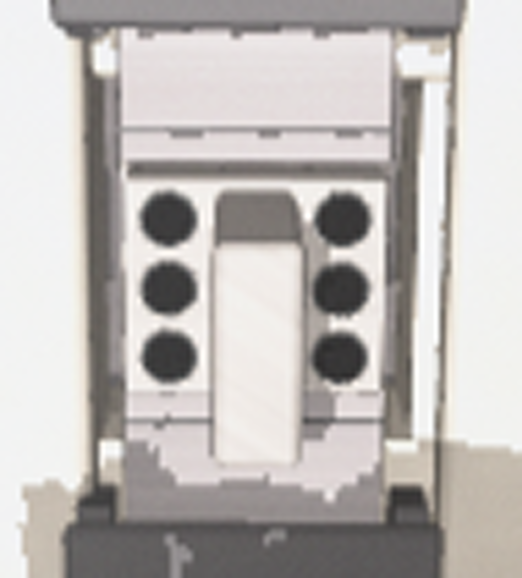

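The tab's top face spans (213..302, 243..463) in the crop, so its centre is about (257,353).

Run:
```python
import json
from h import *
np.set_printoptions(precision=4,suppress=True)
c=json.load(open("w1.json"));c["view"]=np.array(c["view"])
P=lambda x,y:(x/5.5+240-.41,y/5.5+140-.41)
q=[onz("w",P(*p),.113,c) for p in[(213,243),(302,243),(300,463),(214,463)]]
m=np.mean(q,0);print(m,np.linalg.norm(q[0]-q[1]),np.linalg.norm(q[0]-q[3]))
T=(338/5.7+180-.41,232/5.7+205-.41)
print(tri(ray("w",P(257,353),c),ray("top",T)))
y=np.radians(82.4);d=m-[.521,.0914,0]
print("tool shift mm",1e3*(d@[np.cos(y),np.sin(y),0]),1e3*(d@[np.sin(y),-np.cos(y),0]))
```

```text
[0.5258 0.0895 0.113 ] 0.013281606575475668 0.034798003188307926
(array([0.5244, 0.0885, 0.1071]), np.float64(0.0024749718827220303))
tool shift mm -1.2667049988987615 4.972742807403831
```

Call:
carry_out:
  targets: "-0.05 0.1 0.5 0 0 0 1;0 0 0.7 0 0 0 1;0 0 0.7 0 0 0 1;0 0 0.7 0 0 0 1;0 0 0.6 0 0 0 1;0 0 0.4 0 0 0 1;0 0 0.2 0 0 0 1;0 0 0.1 0 0 0 1"
  newtons: 60

```text
time: 3.53
ee_pos: [0.5244, 0.0889, 0.2475]
tcp_rot: [-179.9, 0.0, 82.3]
wrist_force: [-0.2, 1.0, 1.0]
opening: 0.0854
grasp_force: 0.0
```

Call:
carry_out:
  targets: "0 0 0 0 0 0 -0.3;0 0 0 0 0 0 -0.4;0 0 0 0 0 0 -0.5;0 0 0 0 0 0 -0.6;0 0 0 0 0 0 -0.7;0 0 0 0 0 0 -0.8;0 0 0 0 0 0 -0.9;0 0 0 0 0 0 -1"

```text
time: 4.2
ee_pos: [0.5248, 0.089, 0.2492]
tcp_rot: [180.0, -0.0, 82.2]
wrist_force: [-0.8, -0.1, 4.0]
opening: 0.0134
grasp_force: 59.2
```

Call:
carry_out:
  targets: "0 0 0 0 0 0 -1;0 0 0 0 0 0 -1;0 0 0 0 0 0 -1;0 0 0 0 0 0 -1;0 0 0 0 0 0 -1;0 0 0 0 0 0 -1;0 0 0 0 0 0 -1;0 0 0 0 0 0 -1"

```text
time: 4.87
ee_pos: [0.5248, 0.0889, 0.2492]
tcp_rot: [180.0, -0.0, 82.2]
wrist_force: [-1.7, -0.4, 5.7]
opening: 0.0131
grasp_force: 59.4
```

Firm grip. Now rock toward the left jaw.

Call:
carry_out:
  targets: "0.12 0 -0.005 0 -0.2 0 -1;0.12 0 -0.005 0 -0.2 0 -1;0.12 0 -0.005 0 -0.2 0 -1;0.12 0 -0.005 0 -0.2 0 -1;0.12 0 -0.005 0 -0.2 0 -1;0.12 0 -0.005 0 -0.2 0 -1;0 0 0 0 0 0 -1;0 0 0 0 0 0 -1"

```text
time: 5.53
ee_pos: [0.5286, 0.1173, 0.2485]
tcp_rot: [180.0, 7.2, 82.2]
wrist_force: [-0.3, -7.9, 4.5]
opening: 0.0137
grasp_force: 59.6
```

Call:
carry_out:
  targets: "0.06 0 0 0 -0.1 0 -1;0.06 0 0 0 -0.1 0 -1;0 0 0 0 0 0 -1;0 0 0 0 0 0 -1;0 0 0 0 0 0 -1;0 0 0 0 0 0 -1;0 0 0 0 0 0 -1;0 0 0 0 0 0 -1"

```text
time: 6.2
ee_pos: [0.5293, 0.1218, 0.248]
tcp_rot: [180.0, 8.3, 82.2]
wrist_force: [-0.7, -6.6, 6.0]
opening: 0.0135
grasp_force: 59.4
```

Run:
```python
from workcell import camera
import cv2
a=camera("scene");cv2.imwrite("pics/s2.png",a[:,:,::-1])
b=camera("top");cv2.imwrite("pics/t2.png",b[:,:,::-1])
x=cv2.resize(a[195:285,170:290,::-1],None,fx=3.3,fy=3.3,interpolation=cv2.INTER_CUBIC)
y=cv2.resize(b[205:295,180:300,::-1],None,fx=3.3,fy=3.3,interpolation=cv2.INTER_CUBIC)
cv2.imwrite("pics/c2.png",cv2.hconcat([x,y]))
```

```text
(no output)
```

View pics/c2.png

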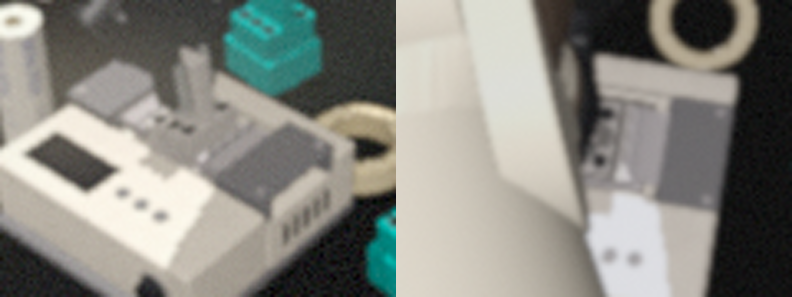

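The scene view shows the block tipped toward the left jaw. The force stays near 7 N (sliding friction) and shows no stop being hit. I'll rock it back and over to the right.

Call:
carry_out:
  targets: "-0.12 0 0.005 0 0.2 0 -1;-0.12 0 0.005 0 0.2 0 -1;-0.12 0 0.005 0 0.2 0 -1;-0.12 0 0.005 0 0.2 0 -1;-0.12 0 0.005 0 0.2 0 -1;-0.12 0 0.005 0 0.2 0 -1;-0.12 0 0 0 0.2 0 -1;0 0 0 0 0 0 -1"

```text
time: 6.97
ee_pos: [0.5247, 0.0884, 0.2493]
tcp_rot: [180.0, 0.0, 82.2]
wrist_force: [-0.5, -2.3, 1.4]
opening: 0.0131
grasp_force: 59.0
```

Call:
carry_out:
  targets: "-0.12 0 -0.005 0 0.2 0 -1;-0.12 0 -0.005 0 0.2 0 -1;-0.12 0 -0.005 0 0.2 0 -1;-0.12 0 -0.005 0 0.2 0 -1;-0.12 0 -0.005 0 0.2 0 -1;-0.12 0 -0.005 0 0.2 0 -1;0 0 0 0 0 0 -1;0 0 0 0 0 0 -1"

```text
time: 7.63
ee_pos: [0.5208, 0.061, 0.2494]
tcp_rot: [180.0, -7.1, 82.3]
wrist_force: [0.5, 8.4, 2.5]
opening: 0.0133
grasp_force: 58.9
```

Call:
carry_out:
  targets: "-0.06 0 0 0 0.1 0 -1;-0.06 0 0 0 0.1 0 -1;-0.03 0 0 0 0.05 0 -1;0 0 0 0 0 0 -1;0 0 0 0 0 0 -1;0 0 0 0 0 0 -1;0 0 0 0 0 0 -1;0 0 0 0 0 0 -1"

```text
time: 8.3
ee_pos: [0.5201, 0.0554, 0.2488]
tcp_rot: [180.0, -8.6, 82.3]
wrist_force: [1.5, 8.3, 4.0]
opening: 0.0132
grasp_force: 59.1
```

Call:
carry_out:
  targets: "0.12 0 0.005 0 -0.2 0 -1;0.12 0 0.005 0 -0.2 0 -1;0.12 0 0.005 0 -0.2 0 -1;0.12 0 0.005 0 -0.2 0 -1;0.12 0 0.005 0 -0.2 0 -1;0.12 0 0.005 0 -0.2 0 -1;0.12 0 0 0 -0.2 0 -1;0.03 0 0 0 -0.05 0 -1"

```text
time: 8.97
ee_pos: [0.5246, 0.0897, 0.2496]
tcp_rot: [-180.0, 0.1, 82.2]
wrist_force: [-0.6, -0.0, -4.2]
opening: 0.0134
grasp_force: 58.4
```

Run:
```python
from workcell import monitor,camera
import cv2
o=monitor.get_obs();print(o["ee_pos"],o["tcp_rot"],o["wrist_force"])
a=camera("scene");b=camera("wrist");cv2.imwrite("pics/w3.png",b[:,:,::-1])
x=cv2.resize(a[195:285,170:290,::-1],None,fx=3.3,fy=3.3,interpolation=cv2.INTER_CUBIC)
y=cv2.resize(b[:,:,::-1],(396,297))
cv2.imwrite("pics/c3.png",cv2.hconcat([x,y]))
```

```text
[0.52463388 0.08969566 0.24958209] [-1.79951095e+02  1.19695861e-01  8.22473476e+01] [-0.62720297 -0.04634662 -4.19618403]
```

View pics/c3.png

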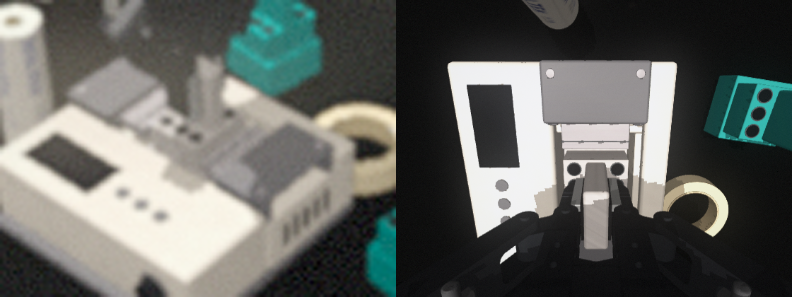

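The block is upright again, and the left jaw shows a gap. I'll do a gentle trial lift of 10 mm past the 6 mm catch point.

Call:
carry_out:
  targets: "0 0 -0.04 0 0 0 -1;0 0 -0.04 0 0 0 -1;0 0 -0.04 0 0 0 -1;0 0 -0.04 0 0 0 -1;0 0 -0.04 0 0 0 -1;0 0 -0.04 0 0 0 -1;0 0 0 0 0 0 -1;0 0 0 0 0 0 -1"

```text
time: 9.73
ee_pos: [0.5247, 0.0888, 0.2598]
tcp_rot: [180.0, 0.0, 82.2]
wrist_force: [0.5, -0.0, -3.3]
opening: 0.0132
grasp_force: 58.4
```

Call:
carry_out:
  targets: "0 0 -0.03 0 0 0 -1;0 0 -0.03 0 0 0 -1;0 0 0 0 0 0 -1;0 0 0 0 0 0 -1;0 0 0 0 0 0 -1;0 0 0 0 0 0 -1;0 0 0 0 0 0 -1;0 0 0 0 0 0 -1"

```text
time: 10.4
ee_pos: [0.5246, 0.0889, 0.262]
tcp_rot: [-180.0, 0.0, 82.2]
wrist_force: [0.3, -0.4, -4.0]
opening: 0.0133
grasp_force: 58.4
```

Only the block's weight (about 4 N) shows, so it's free. Raise it to about 82 mm.

Call:
carry_out:
  targets: "0 0 -0.1 0 0 0 -1;0 0 -0.2 0 0 0 -1;0 0 -0.25 0 0 0 -1;0 0 -0.25 0 0 0 -1;0 0 -0.25 0 0 0 -1;0 0 -0.25 0 0 0 -1;0 0 -0.25 0 0 0 -1;0 0 -0.2 0 0 0 -1"

```text
time: 11.07
ee_pos: [0.5247, 0.0889, 0.3336]
tcp_rot: [179.9, -0.0, 82.2]
wrist_force: [1.0, -0.6, -4.0]
opening: 0.0135
grasp_force: 58.6
```

Call:
carry_out:
  targets: "0 0 0 0 0 0 -1;0 0 0 0 0 0 -1;0 0 0 0 0 0 -1;0 0 0 0 0 0 -1;0 0 0 0 0 0 -1;0 0 0 0 0 0 -1;0 0 0 0 0 0 -1;0 0 0 0 0 0 -1"

```text
time: 11.73
ee_pos: [0.5246, 0.0889, 0.3318]
tcp_rot: [-180.0, 0.0, 82.2]
wrist_force: [-1.1, 0.5, -3.7]
opening: 0.0132
grasp_force: 58.6
```

Run:
```python
from workcell import monitor,camera
import cv2
o=monitor.get_obs();print(o["ee_pos"],o["tcp_rot"],o["wrist_force"],o["grasp_force"])
a=camera("scene")
cv2.imwrite("pics/c4.png",cv2.resize(a[135:285,150:300,::-1],None,fx=4,fy=4,interpolation=cv2.INTER_CUBIC))
```

```text
[0.52463774 0.08892254 0.33184619] [-1.79987512e+02  1.66818330e-03  8.22086028e+01] [-1.09638074  0.48438092 -3.66631333] 58.60787093639374
```

View pics/c4.png

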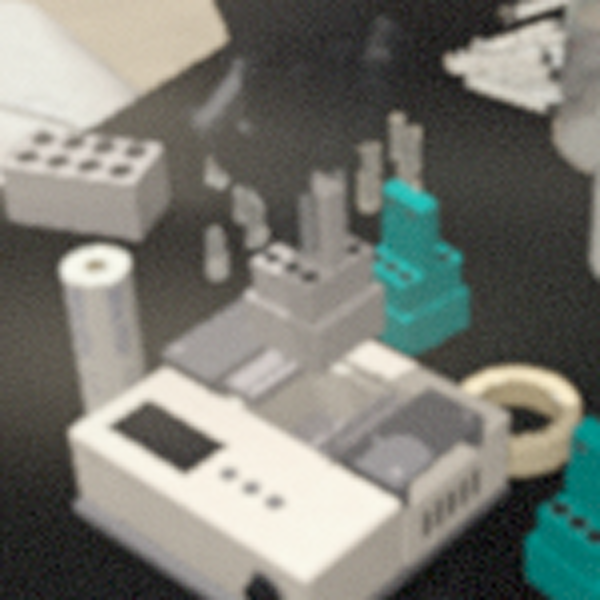

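The block hangs level above the open well, with its body at about (315,320) in the crop, and the things around the unit haven't moved. Handing in.

```bash
python3 -c "
from workcell import bot
print(bot.job_done())"
```

```text
the job is handed in; nothing more can be done
None
```

I rocked the block free of both jaws and raised it straight up. It was hanging level and at rest, its underside about 82 mm above the well floor, when I handed the job in at about 12 s; no verdict was returned.

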